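# Push the test station's guard window up to its mark

### The job

Open the guard window of the test station for the next part: with the fingertips beneath the lip along its lower edge, push the window up smoothly until the lip is level with the tip of the black pointer clamped on the right-hand upright, and leave it standing there with the hand withdrawn. Push only from beneath: do not grip the lip or press on its black top cover. Leave everything else on the bench where it is.

Things in the scene. Friction and masses are not known exactly. Their poses are not given: they have to be found in the camera images.
- guard: the station's guard frame, fixed to the bench: two upright aluminium posts, 40 x 40 x 520 mm, centred 190 mm left and right of the origin, a beam across their tops, clear side panes and a base plate behind. Origin on the bench top, in the window's plane, midway between the posts; x points away from the robot through the window (yaw varies), y left along the window, z up
- window (a joint): height of the window above its lowest position, m, 0 to 0.215, growing upward; at 0 the lip's mid-height is 110 mm above the bench. Clear pane, 340 x 190 mm high, aluminium frame, guided straight up and down by the posts. Balanced within 1.3 N by hidden weights: stays where it is left. Guide friction about 4 N plus 12 N per m/s; moving mass about 1 kg
- lip_mid (a point): middle of the front edge of the lip, at half its thickness. The lip is a flat ledge along the window's lower edge, sticking out 56 mm towards the robot, 260 mm long, 16 mm thick with the black 4 mm rubber cover over its top: underside 8 mm below this point; 64 mm in front of the guard's origin; axes as the guard's. Below it is open, save low things on the bench
- mark: the height mark: a black plastic clamp, 24 mm high, around the right-hand post (seen from the robot), with a pointer 12 mm high towards the window. Origin at the pointer's tip, 34 mm in front of the window's plane, 140 mm right of the middle, 10 mm beyond the lip's right end; its height varies, and is where lip_mid must come
- bin: open black plastic parts bin, 110 x 150 x 55 mm high, on the bench; bystander; origin at its underside
- casting: loose metal casting, 70 x 100 x 35 mm with two studs 10 mm high on top, on the bench in front of the window; bystander; origin at its underside
- driver: screwdriver about 200 mm long lying on the bench, handle black; bystander; origin at its underside
- jar: closed white jar, 56 mm across, 60 mm high, on the bench close to the window; bystander; origin at its underside
- tape: roll of clear tape lying flat, 90 mm across, 25 mm high; bystander; origin at its underside
- gauge: stepped steel plug gauge, 32 mm across, 65 mm high, standing behind the window on the station's 12 mm base plate; bystander; origin at its underside

How it is judged:
By the outcome, as a careful person would: the job done as asked, in the order asked, and still so for the second after the job is handed in, with the robot touching nothing.
It also fails if it takes over 32 s, if anything falls off the work surface, if the arm or the gripper's body presses on something with over 40 N, if the wrist force passes 120 N, or if a joint passes its speed limit or range.

### The arm

A 6-joint arm with a two-finger parallel gripper is mounted at the origin on the work surface. World frame = base frame: x ahead of the robot, y to its left, z up, the work surface at z = 0. Lengths are in m, angles in degrees, forces in N, time in s.
With the tool pointing down it reaches from about 0.325 to 0.85 m from the base axis. Payload 15.5 kg.
Tool frame: the origin (TCP) lies midway between the tips of the shut fingers; the grasp point (between the pads) lies 19 mm behind it; z points along the fingers, y is the line along which they close (so a half turn about z gives the same grasp; the last joint's range is limited). The gripper opens to 91 mm and grips with 3 to 60 N. Pads are 32 mm wide; open, the fingers measure 118 mm over their backs; the gripper's body (76 mm by 178 mm) begins 60 mm behind the grasp point.
Start: joints at [66.95, 28.281, 77.091, -0, 74.628, -5.472], TCP at [0.189, 0.596, 0.214] pointing down, gripper open.
Joint ranges: [-166.48, 166.48], [-47.26, 123.95], [12.59, 153.08], [-70.14, 250.14], [6.76, 159.57], [-176.63, 176.63]. Speed limits (degrees/s): [108.29, 108.29, 147.25, 172.46, 172.46, 172.46].

### API

Orientations are given as a 3x3 rotation matrix whose columns are the frame's x, y, z axes.
In Python, from bench import ctrl gives the robot as it stands. The module is installed in compiled form; this text tells all that it offers. Calls block until the motion is done:
- ctrl.goto(position, orientation): joint-space move of the TCP to a pose.
- ctrl.move_l(position, vel=0.15, ori=None, contact_N=None): straight line of the TCP; ori=None keeps the orientation; vel is the mean speed in m/s. With contact_N (N) it stops when the force on the tool has changed by that much, and returns True; else False.
- ctrl.movej(angles): joint-space move.
- ctrl.command_gripper(opening): opening from 0.0 (shut) to 1.0 (fully open); the grip force is fixed at half the most; returns when the fingers have stopped.
- ctrl.sleep(seconds).
- ctrl.ik(position, orientation): joint angles nearest the present ones, or None.
- ctrl.read_camera(name): name is "side" or "top" or "wrist"; returns the picture (400x640x3 uint8, blue, green, red); there is no depth.
- ctrl.camera_params(name): a dict with "fx", "fy", "cx", "cy" (pixels), "D" ([k1, k2, p1, p2, k3] as OpenCV has them; the pictures are not rectified), "pose" (4x4, takes a point from camera to world coordinates); the wrist camera has in their place "T_tool_cam" (4x4, takes a point from camera to tool coordinates, whose origin is the TCP and whose axes are the flange's). Camera axes: x right, y up, looking along -z (the intrinsics and any distortion apply to the point x, -y, -z); pixel columns grow to the right and rows downward; lengths in m; the calibration is good to about 2 mm. A picture is of the moment at which its call begins: read the wrist's pose just before it. camera_params takes no time and is no camera call.
A pose or a line that the arm cannot do raises ctrl.MotionError and nothing moves.
- ctrl.sign_off(): hands the job in; it is judged then, once.
Readings, each from a call of its own:
- ctrl.current_t(): time.
- ctrl.current_q(): joint angles.
- ctrl.current_dq(): joint speeds.
- ctrl.current_effort(): joint torques, N m.
- ctrl.current_tool_pos(): TCP position.
- ctrl.current_eef_rot(): TCP orientation.
- ctrl.current_contact_force(): force on the tool from outside, world axes, zero at the start.
- ctrl.current_wrist_torque(): the same for the moment, N m.
- ctrl.current_grip_width(): opening from 0.0 (shut) to 1.0 (fully open).
- ctrl.current_grasp_force(): force on a finger pad.
Only numpy, scipy, OpenCV 4.12 (cv2) and the standard library are available. Lean on these libraries where they do the work, as an engineer would, in place of code of your own. Each camera call takes 0.05 s, during which the arm holds its last target. There are 200 camera calls.

## Working session

There is one attempt and no reset: what is moved stays moved. The work goes in short steps, each a Python script; the robot and the scene stay as the last script left them, time stands still between calls to the robot, and variables do not carry over. Pictures are saved under pics/ and viewed, at most 10 in all, crops included, and the job is handed in when it is done.

```bash
mkdir -p pics
python3 - <<'E'
from bench import ctrl
import cv2,numpy as np
np.set_printoptions(precision=4,suppress=True)
for n in("side","top"):
    cv2.imwrite(f"pics/{n}0.png",ctrl.read_camera(n)); print(n,ctrl.camera_params(n))
print(ctrl.camera_params("wrist"),ctrl.current_eef_rot(),ctrl.current_t())
E
```

```text
side {'fx': 380.7204787558322, 'fy': 380.7204787558322, 'cx': 322.1526765085969, 'cy': 199.05868482045264, 'D': array([-0.0058,  0.    ,  0.    ,  0.    ,  0.    ]), 'pose': array([[ 0.9343,  0.3219, -0.1529,  0.4362],
       [-0.3564,  0.8425, -0.4039, -0.2864],
       [-0.0012,  0.4319,  0.9019,  1.0109],
       [ 0.    ,  0.    ,  0.    ,  1.    ]])}
top {'fx': 428.6888400302683, 'fy': 428.6888400302683, 'cx': 328.1660685082393, 'cy': 198.81137134822757, 'D': array([-0.007,  0.   ,  0.   ,  0.   ,  0.   ]), 'pose': array([[ 0.0228,  0.9802, -0.1967,  0.377 ],
       [-0.9997,  0.0199, -0.0166,  0.0837],
       [-0.0123,  0.197 ,  0.9803,  1.2   ],
       [ 0.    ,  0.    ,  0.    ,  1.    ]])}
{'fx': 300.77210302000503, 'fy': 300.77210302000503, 'cx': 318.93578601147595, 'cy': 201.14264228688694, 'D': array([-0.0116,  0.    ,  0.    ,  0.    ,  0.    ]), 'T_tool_cam': array([[ 0.0008,  0.9667,  0.2561,  0.0727],
       [ 1.    , -0.0004, -0.0015, -0.0003],
       [-0.0014,  0.2561, -0.9667, -0.1699],
       [ 0.    ,  0.    ,  0.    ,  1.    ]])} [[-0.9533  0.302  -0.0004]
 [ 0.302   0.9533 -0.001 ]
 [ 0.0001 -0.0011 -1.    ]] 0.1
```

View pics/side0.png

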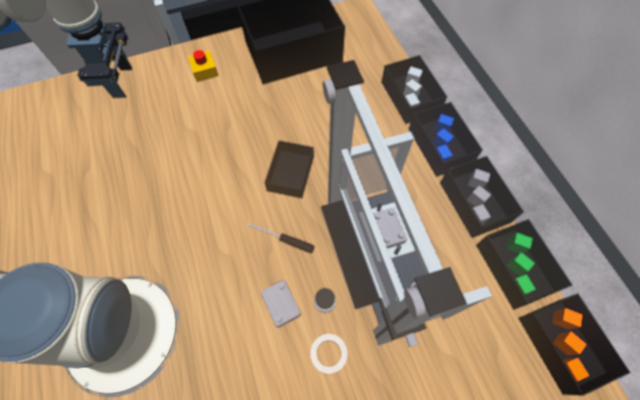

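View pics/top0.png

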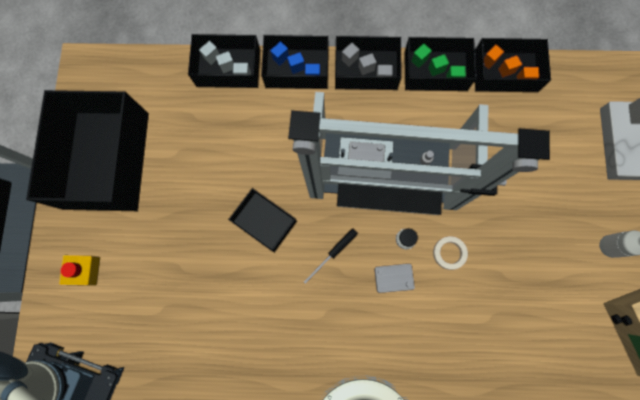

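Run:
```python
import cv2
a=cv2.imread("pics/side0.png")[180:360,240:480];b=cv2.imread("pics/top0.png")[120:300,290:560]
a=cv2.resize(a,None,fx=3.3,fy=3.3,interpolation=2);b=cv2.resize(b,None,fx=2.9,fy=2.9,interpolation=2)
cv2.imwrite("pics/sc.png",a);cv2.imwrite("pics/tc.png",b)
```

```text
(no output)
```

View pics/sc.png

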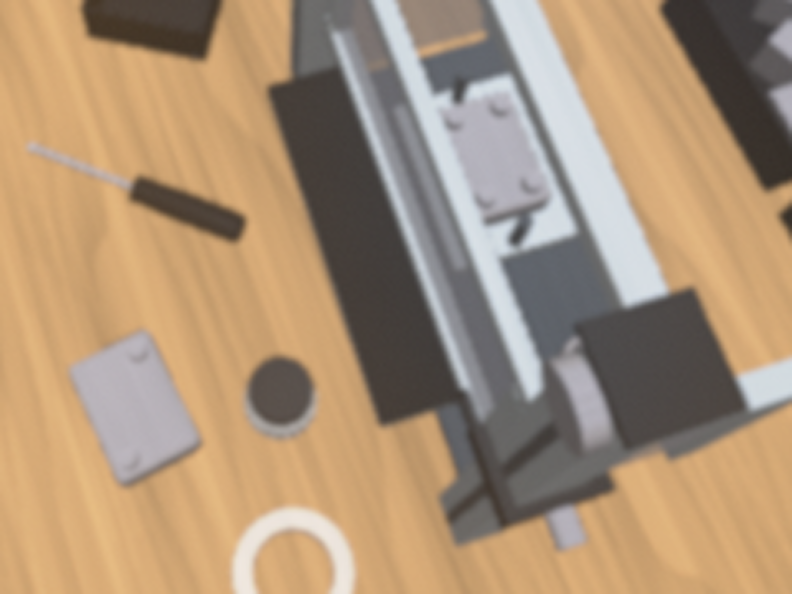

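View pics/tc.png

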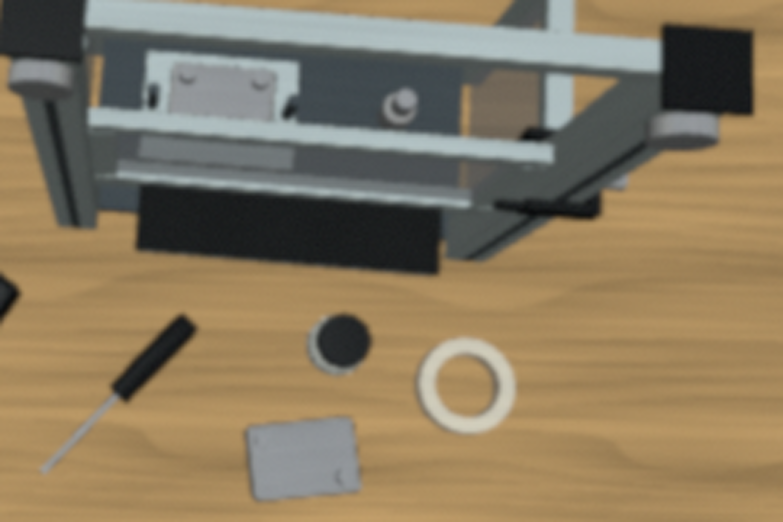

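```bash
cat > h.py <<'E'
from bench import ctrl
import cv2,numpy as np
np.set_printoptions(precision=4,suppress=True)
F=np.diag([1.,-1,-1])
def cam(n,wristpose=None):
    p=ctrl.camera_params(n);K=np.array([[p['fx'],0,p['cx']],[0,p['fy'],p['cy']],[0,0,1]])
    return K,np.array(p['D']),(p['pose'] if wristpose is None else wristpose@p['T_tool_cam'])
def wpose():
    T=np.eye(4);T[:3,:3]=ctrl.current_eef_rot();T[:3,3]=ctrl.current_tool_pos();return T
def ray(c,px):
    u=cv2.undistortPoints(np.array([[px]],float),c[0],c[1])[0,0]
    d=c[2][:3,:3]@F@np.array([u[0],u[1],1]);return c[2][:3,3],d/np.linalg.norm(d)
def plane(c,px,z):
    o,d=ray(c,px);return o+d*(z-o[2])/d[2]
def tri(l):
    A=0;b=0
    for o,d in l:
        M=np.eye(3)-np.outer(d,d);A=A+M;b=b+M@o
    x=np.linalg.solve(A,b);return x,[np.linalg.norm((np.eye(3)-np.outer(d,d))@(x-o)) for o,d in l]
def proj(c,P):
    R=c[2][:3,:3]@F;t=c[2][:3,3]
    return cv2.projectPoints(np.atleast_2d(P).astype(float),cv2.Rodrigues(R.T)[0],-R.T@t,c[0],c[1])[0][:,0]
E
python3 - <<'E'
from h import *
S=cam("side");T=cam("top")
s=lambda x,y:((x+.5)/3.3-.5+240,(y+.5)/3.3-.5+180)
t=lambda x,y:((x+.5)/2.9-.5+290,(y+.5)/2.9-.5+120)
gs=cv2.imread("pics/side0.png",0);gt=cv2.imread("pics/top0.png",0)
def sub(g,p): return cv2.cornerSubPix(g,np.array([[p]],np.float32),(3,3),(-1,-1),(3,50,.01))[0,0]
P={}
for n,a,b in[("FL",s(270,88),t(136,249)),("FR",s(382,425),t(438,274))]:
    a2,b2=sub(gs,a),sub(gt,b);print(n,a,a2,b,b2)
    P[n],e=tri([ray(S,a2),ray(T,b2)]);print(P[n],e,tri([ray(S,a),ray(T,b)])[0])
d=P["FL"]-P["FR"];print("len",np.linalg.norm(d))
d[2]=0;Y=d/np.linalg.norm(d);X=np.array([Y[1],-Y[0],0]);m=(P["FL"]+P["FR"])/2
print("yaw",np.degrees(np.arctan2(X[1],X[0])),"mid top",m)
b=m+X*.030-Y*.140;b[2]=0
for z in np.arange(.1,.36,.02):
    q=b+[0,0,z];print(round(z,3),proj(T,q)[0]*2.9-np.array([290,120])*2.9,proj(S,q)[0]*3.3-np.array([240,180])*3.3)
for n,px,z in[("jar",t(343,341),.06),("cast1",t(248,428),.035),("cast2",t(358,490),.035),("cast3",t(355,418),.035),("tape",t(466,385),.025),("drv0",t(188,320),.02),("drv1",t(43,472),.01),("bin",t(10,290),.055)]:
    w=plane(T,px,z);r=w-m;print(n,w,"guard rel lipmid x,y",r@X,r@Y)
E
```

```text
FL (321.469696969697, 206.3181818181818) [320.9232 205.4439] (336.5689655172414, 205.5344827586207) [336.2645 205.5009]
[0.5709 0.0809 0.1565] [np.float64(0.0010058768161595648), np.float64(0.0010058768161596843)] [0.5719 0.0801 0.1519]
FR (355.40909090909093, 308.43939393939394) [354.7461 308.5107] (440.7068965517242, 214.1551724137931) [440.3547 214.4687]
[ 0.5537 -0.1766  0.1514] [np.float64(5.311889758350918e-05), np.float64(5.3118897583712605e-05)] [ 0.5546 -0.1772  0.1527]
len 0.25814973995896046
yaw -3.840527508681108 mid top [ 0.5623 -0.0479  0.154 ]
0.1 [435.5581 251.2918] [418.4603 439.147 ]
0.12 [441.0922 247.2259] [421.5002 434.4582]
0.14 [446.8278 243.0119] [424.6697 429.5694]
0.16 [452.7761 238.6414] [427.9771 424.4677]
0.18 [458.9491 234.1057] [431.4317 419.1389]
0.2 [465.3599 229.3951] [435.0434 413.5674]
0.22 [472.0224 224.4994] [438.8234 407.7362]
0.24 [478.9518 219.4075] [442.7835 401.6268]
0.26 [486.1643 214.1073] [446.9371 395.2188]
0.28 [493.6778 208.5858] [451.2985 388.4898]
0.3 [501.5113 202.8288] [455.8839 381.415 ]
0.32 [509.6858 196.821 ] [460.7109 373.967 ]
0.34 [518.224  190.5456] [465.7991 366.1157]
jar [ 0.5058 -0.1116  0.06  ] guard rel lipmid x,y -0.05209543563200216 -0.06739966268758656
cast1 [ 0.4261 -0.0271  0.035 ] guard rel lipmid x,y -0.13731883834242437 0.011585588439970746
cast2 [ 0.3721 -0.1278  0.035 ] guard rel lipmid x,y -0.18438204498960178 -0.09247243688384826
cast3 [ 0.4374 -0.126   0.035 ] guard rel lipmid x,y -0.11939013899776009 -0.08635647935381685
tape [ 0.4708 -0.2322  0.025 ] guard rel lipmid x,y -0.07892078763579642 -0.19004737313320458
drv0 [0.5273 0.0288 0.02  ] guard rel lipmid x,y -0.040090620819058266 0.07409002541499483
drv1 [0.3819 0.163  0.01  ] guard rel lipmid x,y -0.19410138939901234 0.1982786591589672
bin [0.5474 0.1963 0.055 ] guard rel lipmid x,y -0.03124543383462832 0.24262852418595046
```

```bash
cat >> h.py <<'E'
def setg(yaw,mid):
    X=np.array([np.cos(yaw),np.sin(yaw),0]);Y=np.array([-X[1],X[0],0]);return X,Y,np.array([mid[0],mid[1],0])
X,Y,M=setg(np.radians(-3.84),[.5623,-.0479])
def ori(pitch=0,flip=1,yaw=0):   # pitch up
    p=np.radians(pitch);w=np.radians(yaw);H=X*np.cos(w)+Y*np.sin(w);U=np.array([0,0,1.])
    z=H*np.cos(p)+U*np.sin(p);x=flip*(U*np.cos(p)-H*np.sin(p));return np.column_stack([x,np.cross(z,x),z])
def pos(gx,gy,z): return M+X*gx+Y*gy+np.array([0,0,z])
E
python3 - <<'E'
from h import *
for fl in(1,-1):
  for pit in(0,-10,10):
    for gy in(0,.05):
      for q in[(-.09,gy,.30),(-.06,gy,.11),(.035,gy,.11),(.035,gy,.26)]:
        try:r=ctrl.ik(pos(*q),ori(pit,fl))
        except Exception as e:r=e
        print(fl,pit,q,None if r is None else np.round(r,1))
E
```

```text
1 0 (-0.09, 0, 0.3) None
1 0 (-0.06, 0, 0.11) None
1 0 (0.035, 0, 0.11) [ -20.2   86.1  139.1  157.4  132.9 -105.8]
1 0 (0.035, 0, 0.26) [-20.2  61.  146.6 161.7 116.3 -98.3]
1 0 (-0.09, 0.05, 0.3) None
1 0 (-0.06, 0.05, 0.11) None
1 0 (0.035, 0.05, 0.11) [ -8.5  85.5 138.7 173.6 134.  -94.5]
1 0 (0.035, 0.05, 0.26) [ -8.5  60.2 146.  174.9 116.1 -92.3]
1 -10 (-0.09, 0, 0.3) None
1 -10 (-0.06, 0, 0.11) None
1 -10 (0.035, 0, 0.11) [ -19.8   76.9  142.8  162.1  118.1 -101.5]
1 -10 (0.035, 0, 0.26) [-19.8  44.  143.9 164.3  87.6 -92.2]
1 -10 (-0.09, 0.05, 0.3) None
1 -10 (-0.06, 0.05, 0.11) None
1 -10 (0.035, 0.05, 0.11) [ -8.4  76.2 142.3 174.9 118.4 -93.2]
1 -10 (0.035, 0.05, 0.26) [ -8.4  43.7 143.4 175.5  87.  -90.6]
1 10 (-0.09, 0, 0.3) None
1 10 (-0.06, 0, 0.11) [ -29.8  113.7  143.8   92.8  154.4 -172.1]
1 10 (0.035, 0, 0.11) [ -19.8   91.2  132.7  154.2  141.5 -107.8]
1 10 (0.035, 0, 0.26) [ -19.8   72.4  144.2  157.6  134.7 -103.4]
1 10 (-0.09, 0.05, 0.3) None
1 10 (-0.06, 0.05, 0.11) None
1 10 (0.035, 0.05, 0.11) [ -8.4  90.7 132.4 172.6 142.9 -95.1]
1 10 (0.035, 0.05, 0.26) [
[... 467 characters left out ...]
0, 0.11) [-19.8  76.9 142.8 162.1 118.1  78.5]
-1 -10 (0.035, 0, 0.26) [-19.8  44.  143.9 164.3  87.6  87.8]
-1 -10 (-0.09, 0.05, 0.3) None
-1 -10 (-0.06, 0.05, 0.11) None
-1 -10 (0.035, 0.05, 0.11) [ -8.4  76.2 142.3 174.9 118.4  86.8]
-1 -10 (0.035, 0.05, 0.26) [ -8.4  43.7 143.4 175.5  87.   89.4]
-1 10 (-0.09, 0, 0.3) None
-1 10 (-0.06, 0, 0.11) [-29.8 113.7 143.8  92.8 154.4   7.9]
-1 10 (0.035, 0, 0.11) [-19.8  91.2 132.7 154.2 141.5  72.2]
-1 10 (0.035, 0, 0.26) [-19.8  72.4 144.2 157.6 134.7  76.6]
-1 10 (-0.09, 0.05, 0.3) None
-1 10 (-0.06, 0.05, 0.11) None
-1 10 (0.035, 0.05, 0.11) [ -8.4  90.7 132.4 172.6 142.9  84.9]
-1 10 (0.035, 0.05, 0.26) [ -8.4  71.7 143.7 173.7 135.2  86.3]
```

```bash
cat > fk.py <<'E'
from h import *
from scipy.optimize import least_squares
def fk(q,p):
    a1,d1,L2,L3,a3,d6=p;q=np.radians(q)
    h=np.array([np.cos(q[0]),np.sin(q[0]),0]);U=np.array([0,0,1.]);n=np.cross(U,h)
    D=lambda a:h*np.sin(a)+U*np.cos(a)
    sh=h*a1+U*d1;el=sh+L2*D(q[1]);f=D(q[1]+q[2]);wr=el+L3*f+a3*D(q[1]+q[2]-np.pi/2)
    t0=D(q[1]+q[2]+q[4])
    t=cv2.Rodrigues(f*q[3])[0]@t0
    return sh,el,wr,wr+d6*t,t
E
python3 - <<'E'
from fk import *
D=[]
for x in(.35,.5,.65):
  for y in(-.3,0.05,.3):
    for z in(.15,.35):
      for pit,yaw in((-90,0),(-60,20),(-40,-40),(-20,-70)):
        P=np.array([x,y,z]);R=ori(pit,1,yaw);q=ctrl.ik(P,R)
        if q is not None:D.append((q,P,R))
def res(p): 
    o=[]
    for q,P,R in D:
        f=fk(q,p);o+=list(f[3]-P)+list(.3*(f[4]-R[:,2]))
    return np.array(o)
s=least_squares(res,[.1,.35,.35,.35,0,.3]);print(len(D),s.x,np.abs(s.fun).max())
np.save("fk.npy",s.x)
p=s.x
for pit in(0,-15,-30):
  for yaw in(-70,-50,-30,-15,0,20,40,60):
    for gy in(-.05,0.03,.08):
      r=[]
      for q in[(-.05,gy,.11),(.02,gy,.11),(.02,gy,.26),(-.05,gy,.26)]:
        a=ctrl.ik(pos(*q),ori(pit,1,yaw)); r.append(a)
      if r[1] is None or r[2] is None: continue
      print(pit,yaw,gy,[a is not None for a in r],np.round(r[1]),np.round(r[2]),"el",*[np.round(v,2) for k in(1,2) for v in fk(r[k],p)[1:3]])
E
```

```text
63 [ 0.0267  0.2477  0.5621  0.3694 -0.1118  0.3156] 0.07152146634782419
0 -30 -0.05 [True, True, True, True] [  7.  77. 131. 225. 111. -71.] [  7.  52. 137. 222.  97. -84.] el [0.57 0.07 0.38] [0.3  0.04 0.1 ] [0.47 0.06 0.59] [0.3  0.04 0.24]
0 -30 0.03 [True, True, True, True] [ 21.  72. 126. 236. 100. -75.] [ 21.  49. 131. 235.  90. -90.] el [0.52 0.2  0.42] [0.32 0.12 0.1 ] [0.42 0.16 0.61] [0.32 0.12 0.24]
0 -30 0.08 [False, True, True, True] [ 28.  70. 122. 243.  95. -80.] [ 28.  48. 126. 242.  87. -95.] el [0.49 0.26 0.44] [0.33 0.18 0.1 ] [0.39 0.21 0.62] [0.33 0.18 0.24]
0 -15 -0.05 [False, True, True, False] [-11.  86. 139. 192. 135. -82.] [-11.  61. 147. 189. 118. -86.] el [ 0.58 -0.11  0.28] [ 0.24 -0.05  0.11] [ 0.51 -0.1   0.52] [ 0.24 -0.05  0.24]
0 -15 0.03 [True, True, True, False] [  8.  82. 136. 213. 123. -71.] [  8.  57. 143. 208. 107. -81.] el [0.58 0.08 0.33] [0.26 0.04 0.1 ] [0.49 0.07 0.56] [0.27 0.04 0.24]
0 -15 0.08 [True, True, True, True] [ 18.  78. 133. 221. 114. -70.] [ 18.  53. 138. 217.  99. -83.] el [0.55 0.18 0.36] [0.28 0.09 0.1 ] [0.45 0.15 0.58] 
[... 8365 characters left out ...]
 [-33.  44. 126. 105.  57. -78.] [-33.  22. 120.  85.  54. -44.] el [ 0.35 -0.23  0.65] [ 0.31 -0.2   0.27] [ 0.2  -0.13  0.77] [ 0.32 -0.2   0.41]
-30 60 -0.05 [True, True, True, True] [-47.  46. 101.  63.  72. -56.] [-47.  31.  97.  59.  81. -39.] el [ 0.29 -0.31  0.64] [ 0.36 -0.39  0.27] [ 0.22 -0.23  0.73] [ 0.37 -0.39  0.41]
-30 60 0.03 [True, True, True, True] [-40.  45. 108.  70.  67. -60.] [-40.  29. 103.  63.  75. -40.] el [ 0.32 -0.27  0.65] [ 0.38 -0.32  0.27] [ 0.23 -0.19  0.74] [ 0.38 -0.32  0.41]
-30 60 0.08 [True, True, True, True] [-35.  44. 111.  75.  64. -62.] [-35.  27. 106.  66.  71. -40.] el [ 0.34 -0.24  0.65] [ 0.38 -0.27  0.27] [ 0.23 -0.16  0.75] [ 0.39 -0.27  0.41]
```

```bash
sed -i 's/t=cv2.Rodrigues(f\*q\[3\])/t=cv2.Rodrigues(SG*f*q[3])/; s/^def fk/SG=1\ndef fk/' fk.py
python3 - <<'E'
import fk; from fk import *
D=[]
for x in(.35,.5,.65):
  for y in(-.3,0.05,.3):
    for z in(.15,.35):
      for pit,yaw in((-90,0),(-60,20),(-40,-40),(-20,-70)):
        P=np.array([x,y,z]);R=ori(pit,1,yaw);q=ctrl.ik(P,R)
        if q is not None:D.append((q,P,R))
best=None
for sg in(1,-1):
    fk.SG=sg
    res=lambda p:np.concatenate([np.r_[f[3]-P,.3*(f[4]-R[:,2])] for q,P,R in D for f in[fk.fk(q,p)]])
    s=least_squares(res,[.1,.35,.35,.35,0,.3],loss='soft_l1',f_scale=.005);r=np.abs(res(s.x)).reshape(-1,6)
    print(sg,s.x,np.median(r.max(1)),r.max(0))
    if best is None or s.cost<best[0]:best=(s.cost,sg,s.x)
fk.SG=best[1];p=best[2];np.save("fk.npy",np.r_[best[1],p])
g=lambda gx,gy,z,pit=-20,yaw=-20:ctrl.ik(pos(gx,gy,z),ori(pit,1,yaw))
for gy in(.05,.08):
  for n,a in[("W",(-.05,gy,.33)),("pre",(-.05,gy,.095)),("mid",(-.05,gy,.2)),("in",(.025,gy,.095)),("top",(.025,gy,.255)),("dn",(.025,gy,.225)),("out",(-.05,gy,.225))]:
    q=g(*a);print(gy,n,None if q is None else (np.round(q,1),[np.round(v,2) for v in fk.fk(q,p)[1:3]]))
qw=g(-.05,.05,.33)
if qw is not None:
  q0=np.array(ctrl.current_q());qa=np.array(qw).copy();qa[0]=50
  for k in np.linspace(0,1,9):
    f=fk.fk(q0+(qa-q0)*k,p);print(k,*[np.round(v,2) for v in f[1:4]])
E
```

```text
Traceback (most recent call last):
AttributeError: 'function' object has no attribute 'fk'
```

Run:
```python
from fk import *
import fk as K
D=[]
for x in(.35,.5,.65):
  for y in(-.3,0.05,.3):
    for z in(.15,.35):
      for pit,yaw in((-90,0),(-60,20),(-40,-40),(-20,-70)):
        P=np.array([x,y,z]);R=ori(pit,1,yaw);q=ctrl.ik(P,R)
        if q is not None:D.append((q,P,R))
best=None
for sg in(1,-1):
    K.SG=sg
    res=lambda p:np.concatenate([np.r_[f[3]-P,.3*(f[4]-R[:,2])] for q,P,R in D for f in[K.fk(q,p)]])
    s=least_squares(res,[.1,.35,.35,.35,0,.3],loss='soft_l1',f_scale=.005);r=np.abs(res(s.x)).reshape(-1,6)
    print(sg,s.x,np.median(r.max(1)),r.max(0))
    if best is None or s.cost<best[0]:best=(s.cost,sg,s.x)
K.SG=best[1];p=best[2];np.save("fk.npy",np.r_[best[1],p])
g=lambda gx,gy,z,pit=-20,yaw=-20:ctrl.ik(pos(gx,gy,z),ori(pit,1,yaw))
for gy in(.05,.08):
  for n,a in[("W",(-.05,gy,.33)),("pre",(-.05,gy,.095)),("mid",(-.05,gy,.2)),("in",(.025,gy,.095)),("top",(.025,gy,.255)),("dn",(.025,gy,.225)),("out",(-.05,gy,.225))]:
    q=g(*a);print(gy,n,None if q is None else (np.round(q,1),[np.round(v,2) for v in K.fk(q,p)[1:3]]))
qw=g(-.05,.05,.33)
if qw is not None:
  q0=np.array(ctrl.current_q());qa=np.array(qw).copy();qa[0]=50
  for k in np.linspace(0,1,9):
    f=K.fk(q0+(qa-q0)*k,p);print(k,*[np.round(v,2) for v in f[1:4]])
```

```text
1 [ 0.0305  0.2508  0.5455  0.3675 -0.1101  0.3037] 0.045980450829526454 [0.0779 0.0734 0.0197 0.     0.     0.    ]
-1 [ 0.296   0.1088  0.273   0.2269 -0.0602 -0.0566] 0.15556611160139755 [0.1952 0.3332 0.1616 0.3947 0.5025 0.    ]
0.05 W (array([  19.7,   13.3,  133.8,  239.1,   48.9, -119.8]), [array([0.15, 0.05, 0.78]), array([0.25, 0.09, 0.41])])
0.05 pre (array([ 19.7,  68.8, 144.4, 220.5,  95. , -67.8]), [array([0.51, 0.18, 0.45]), array([0.23, 0.08, 0.2 ])])
0.05 mid (array([ 19.7,  43.9, 143.6, 221.9,  75.5, -84.7]), [array([0.39, 0.14, 0.64]), array([0.24, 0.08, 0.29])])
0.05 in (array([ 14.2,  58.9, 133.8, 216. ,  80.1, -82.1]), [array([0.48, 0.12, 0.53]), array([0.3 , 0.08, 0.2 ])])
0.05 top (array([  14.2,   29.3,  130.9,  225. ,   55. , -104.8]), [array([0.29, 0.07, 0.73]), array([0.31, 0.08, 0.34])])
0.05 dn (array([ 14.2,  34.8, 132.3, 221.9,  60.1, -99.1]), [array([0.33, 0.08, 0.7 ]), array([0.31, 0.08, 0.32])])
0.05 out (array([ 19.7,  37.4, 142.2, 223.6,  69.7, -90.3]), [array([0.34, 0.12, 0.68]), array([0.24, 0.09, 0.32])])
0.08 W (array([  25.7,   14.4,  131.4, 
[... 598 characters left out ...]
8.3,   59.2, -102.1]), [array([0.32, 0.11, 0.7 ]), array([0.31, 0.11, 0.32])])
0.08 out (array([ 25.7,  36.1, 139. , 231. ,  66.9, -94. ]), [array([0.32, 0.15, 0.69]), array([0.25, 0.12, 0.32])])
0.0 [0.11 0.27 0.73] [0.24 0.57 0.53] [0.24 0.56 0.22]
0.125 [0.12 0.25 0.74] [0.25 0.52 0.51] [0.12 0.59 0.24]
0.25 [0.12 0.23 0.75] [0.25 0.48 0.49] [0.05 0.63 0.31]
0.375 [0.12 0.21 0.75] [0.24 0.43 0.47] [0.06 0.66 0.4 ]
0.5 [0.12 0.19 0.76] [0.24 0.39 0.45] [0.14 0.68 0.48]
0.625 [0.11 0.17 0.77] [0.23 0.34 0.44] [0.27 0.64 0.5 ]
0.75 [0.11 0.15 0.77] [0.21 0.29 0.43] [0.39 0.54 0.48]
0.875 [0.11 0.14 0.78] [0.19 0.25 0.42] [0.46 0.4  0.4 ]
1.0 [0.1  0.12 0.78] [0.17 0.2  0.41] [0.45 0.23 0.31]
```

Run:
```python
from h import *
import json
ctrl.command_gripper(0.0)
qw=np.array(ctrl.ik(pos(-.05,.05,.33),ori(-20,1,-20)));qa=qw.copy();qa[0]=50
ctrl.movej(list(qa));ctrl.movej(list(qw))
Ts=[]
for i,z in enumerate((.33,.24)):
    if i: ctrl.move_l(list(pos(-.05,.05,z)),vel=.15)
    ctrl.sleep(.15);Ts.append(wpose().tolist());cv2.imwrite(f"pics/w{i}.png",ctrl.read_camera("wrist"))
json.dump(Ts,open("w.json","w"));print(ctrl.current_t(),ctrl.current_tool_pos(),ctrl.current_contact_force())
```

```text
7.2583 [0.5159 0.0054 0.2412] [ 0.0784  0.0823 -0.3164]
```

View pics/w0.png

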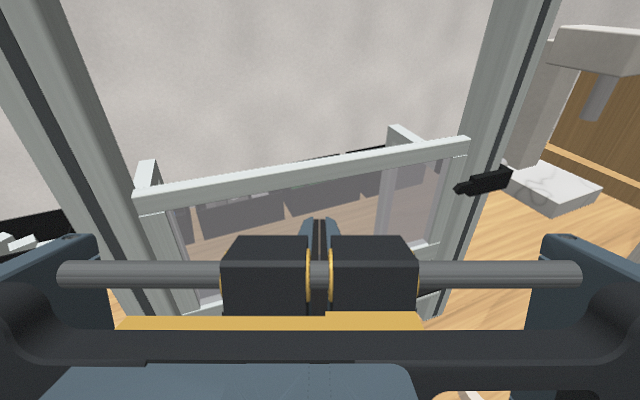

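View pics/w1.png

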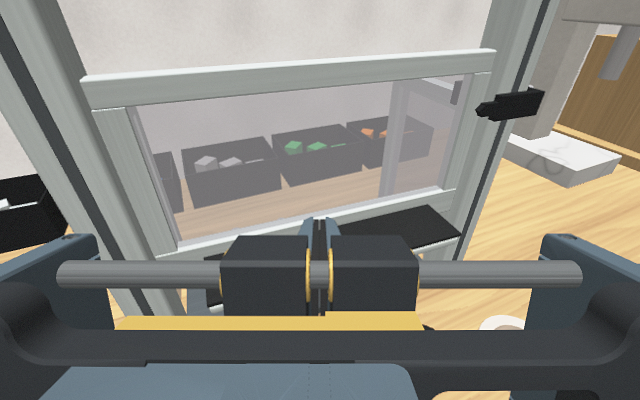

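Run:
```python
from h import *
import json
Ts=[np.array(t) for t in json.load(open("w.json"))]
R=[];px=[]
for i,(T,roi) in enumerate(zip(Ts,[(445,160,520,205),(468,85,548,125)])):
    g=cv2.imread(f"pics/w{i}.png",0);x0,y0,x1,y1=roi
    m=(g[y0:y1,x0:x1]<60).astype(np.uint8);n,l,st,_=cv2.connectedComponentsWithStats(m)
    k=1+np.argmax(st[1:,4]);ys,xs=np.where(l==k);s=xs<=xs.min()+1
    p=(xs.min()+x0-.3,ys[s].mean()+y0);px.append(p);print(p,st[k],[(xs.min()+j+x0,(ys[xs==xs.min()+j]+y0).tolist()) for j in range(0,14,3)])
    R.append((cam("wrist",T),p))
rays=[ray(c,p) for c,p in R]
tip,e=tri(rays);print("tip wrist",tip,e)
tt=ray(cam("top"),(461.2,190.8));print("with top",tri(rays+[tt]))
d=tip-M;print("tip rel",d@X,d@Y,"expected .030,-.140")
for c,p in R:  # height at expected line (least dist)
    o,v=ray(c,p);L=pos(.03,-.14,0);u=np.array([0,0,1.]);n=np.cross(v,u)
    A=np.column_stack([v,-u,n]);s=np.linalg.solve(A,L-o);print("z at line",s[1],"miss",s[2]*np.linalg.norm(n))
# lip right front corner w1
g=cv2.imread("pics/w1.png",0)
c=R[1][0];q=cv2.cornerSubPix(g,np.array([[[461.,235.]]],np.float32),(4,4),(-1,-1),(3,50,.01))[0,0]
print(q,plane(c,q,.154),"expect",pos(0,-.13,.154),proj(c,pos(0,-.13,.154)))
a=cv2.resize(g[60:260,420:560],None,fx=4,fy=3,interpolation=2)
```

```text
(np.float64(452.7), np.float64(188.0)) [   8    4   60   32 1009] [(np.int64(453), [188]), (np.int64(456), [185, 186, 187, 188, 189, 190, 191, 192]), (np.int64(459), [183, 184, 185, 186, 187, 188, 189, 190, 191, 192, 193]), (np.int64(462), [183, 184, 185, 186, 187, 188, 189, 190, 191, 192, 193]), (np.int64(465), [182, 183, 184, 185, 186, 187, 188, 189, 190, 191, 192, 193])]
(np.float64(475.7), np.float64(110.7)) [   8    2   69   34 1436] [(np.int64(476), [109, 110, 111]), (np.int64(479), [106, 107, 108, 109, 110, 111, 112, 113, 114, 115]), (np.int64(482), [103, 104, 105, 106, 107, 108, 109, 110, 111, 112, 113, 114, 115, 116]), (np.int64(485), [103, 104, 105, 106, 107, 108, 109, 110, 111, 112, 113, 114, 115]), (np.int64(488), [103, 104, 105, 106, 107, 108, 109, 110, 111, 112, 113, 114, 115, 118])]
tip wrist [ 0.5934 -0.194   0.2725] [np.float64(0.00048198433025725364), np.float64(0.00048198433025724394)]
with top (array([ 0.5894, -0.1915,  0.2743]), [np.float64(0.002196425864834717), np.float64(0.00126629589910888), np.float64(0.003271966176091039)])
tip rel 0.04085384466517371 -0.1437171106616385 expected .030,-.140
z at line 0.2781333404002582 miss 0.005990373469556709
z at line 0.27537729291584095 miss 0.0050417825064567505
[461. 235.] [ 0.5513 -0.1753  0.154 ] expect [ 0.5536 -0.1776  0.154 ] [[460.9978 233.0991]]
```

Run:
```python
from h import *
ctrl.move_l(list(pos(-.05,.05,.095)),vel=.15)
ctrl.move_l(list(pos(.025,.05,.095)),vel=.1)
ctrl.sleep(.1);f0=np.array(ctrl.current_contact_force())
c=ctrl.move_l(list(pos(.025,.05,.13)),vel=.02,contact_N=2.)
print(c,ctrl.current_tool_pos(),f0,ctrl.current_contact_force(),ctrl.current_t())
```

```text
True [0.5906 0.0003 0.1116] [ 0.07   -0.1102  0.1153] [-0.3393 -0.1696 -0.2085] 10.3167
```

Run:
```python
from h import *
import json
ctrl.move_l(list(pos(.025,.05,.230)),vel=.05)
ctrl.sleep(.3);T=wpose();I=ctrl.read_camera("wrist");cv2.imwrite("pics/w2.png",I)
json.dump(T.tolist(),open("w2.json","w"))
print(T[:3,3],ctrl.current_contact_force(),ctrl.current_t())
c=cam("wrist",T);print("lip corner pred (top .272)",proj(c,pos(0,-.13,.272)),"tip",proj(c,pos(.03,-.14,.2755)))
cv2.imwrite("pics/w2c.png",cv2.resize(I[130:280,380:580],None,fx=4,fy=4,interpolation=2))
```

```text
[0.5906 0.0003 0.2299] [-0.8922  0.9362 -3.3803] 13.2
lip corner pred (top .272) [[596.5566 151.9696]] tip [[564.8597 128.2067]]
```

View pics/w2c.png

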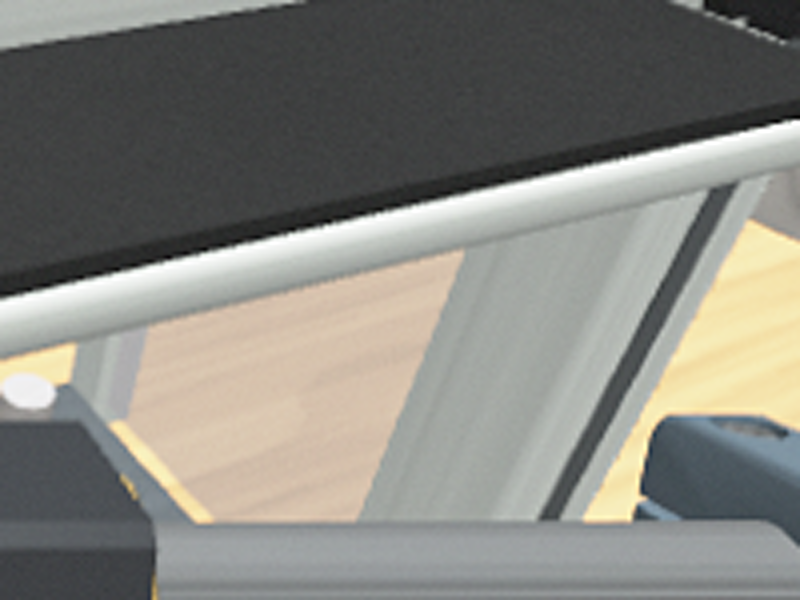

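Run:
```python
import cv2
I=cv2.imread("pics/w2.png");cv2.imwrite("pics/w2d.png",cv2.resize(I[90:190,520:640],None,fx=6,fy=6,interpolation=2))
```

```text
(no output)
```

View pics/w2d.png

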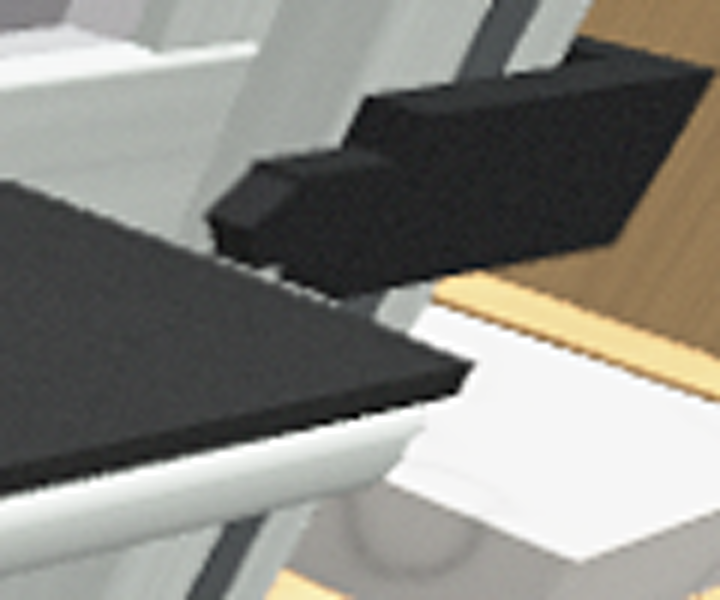

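Run:
```python
from h import *
import json
Ts=[np.array(t) for t in json.load(open("w.json"))]+[np.array(json.load(open("w2.json")))]
C=[cam("wrist",T) for T in Ts]
g=cv2.imread("pics/w2.png",0)
px=[(452.7,188.),(475.7,110.2),(520+209/6-.4,90+219/6-.4)]
tip,e=tri([ray(c,p) for c,p in zip(C,px)]);d=tip-M;print("tip",tip,e,d@X,d@Y)
for pr in((0,1),(0,2),(1,2)):print(pr,tri([ray(C[i],px[i]) for i in pr])[0])
print("tip edge proj in crop",[(proj(C[2],pos(gx,-.144,tip[2]))[0]-[520,90])*6 for gx in(.042,.03,.02)])
# lip top-front-right corner: w1 and w2 (w2 lip raised by dz)
dz=.2299-.1116
o,v=ray(C[2],(520+472/6-.4,90+362/6-.4))
for q1 in((461,235),(461.5,234)):
    x,e=tri([ray(C[1],q1),(o-[0,0,dz],v)]);print("lip top w2",x+[0,0,dz],e,"lip_mid",x[2]+dz-.008)
# z from corner at nominal vertical line
L=pos(0,-.13,0);u=np.array([0,0,1.]);n=np.cross(v,u);s=np.linalg.solve(np.column_stack([v,-u,n]),L-o);print("z on line",s[1]-.008,"miss",s[2]*np.linalg.norm(n))
```

```text
tip [ 0.5914 -0.1916  0.274 ] [np.float64(0.0006160939892207761), np.float64(0.0002932272195038739), np.float64(0.00032604950264850634)] 0.038674212593131405 -0.1414420296114126
(0, 1) [ 0.5924 -0.1927  0.2734]
(0, 2) [ 0.5911 -0.1908  0.2744]
(1, 2) [ 0.5911 -0.1917  0.2739]
tip edge proj in crop [array([193.9113, 203.362 ]), array([286.3713, 237.3359]), array([369.4453, 267.9229])]
lip top w2 [ 0.5506 -0.1729  0.2748] [np.float64(0.0010064446322720169), np.float64(0.0010064446322720633)] lip_mid 0.26675454434946766
lip top w2 [ 0.5518 -0.1753  0.274 ] [np.float64(0.0007083073776924124), np.float64(0.0007083073776924509)] lip_mid 0.2660394925415989
z on line 0.26550793983178533 miss -0.0002505604992901143
```

Run:
```python
from h import *
import json
ctrl.move_l(list(pos(.025,.05,.2378)),vel=.02)
ctrl.sleep(.3);T=wpose();I=ctrl.read_camera("wrist");S=ctrl.read_camera("side");P=ctrl.read_camera("top")
cv2.imwrite("pics/w3.png",I);cv2.imwrite("pics/s3.png",S);cv2.imwrite("pics/t3.png",P)
json.dump(T.tolist(),open("w3.json","w"));print(T[:3,3],ctrl.current_contact_force(),ctrl.current_t())
a=cv2.resize(I[90:190,520:640],None,fx=4,fy=4,interpolation=2);b=cv2.resize(P[160:220,400:480],None,fx=4,fy=4,interpolation=2)
b=cv2.copyMakeBorder(b,0,160,0,0,0);cv2.imwrite("pics/c3.png",np.hstack([a,b]))
```

```text
[0.5907 0.0003 0.2379] [-0.4087  0.2561  0.391 ] 14.1917
```

View pics/c3.png

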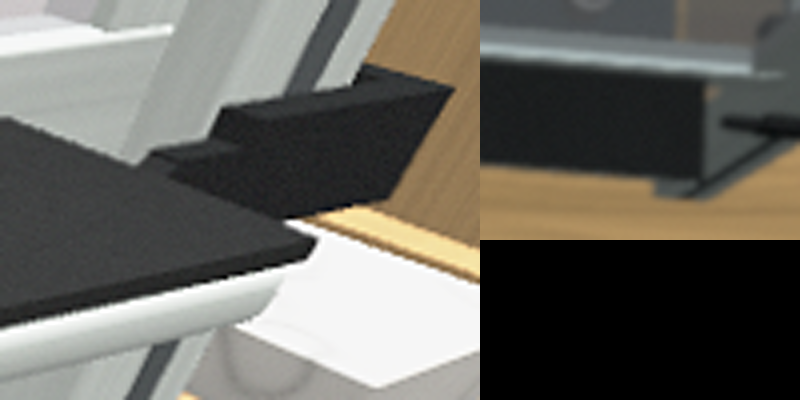

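Run:
```python
from h import *
T=cam("top");g=cv2.imread("pics/t3.png",0)
def zl(px,gx,gy):
    o,v=ray(T,px);L=pos(gx,gy,0);u=np.array([0,0,1.]);n=np.cross(v,u);s=np.linalg.solve(np.column_stack([v,-u,n]),L-o);return s[1],s[2]*np.linalg.norm(n)
q=cv2.cornerSubPix(g,np.array([[[454.8,204.8]]],np.float32),(3,3),(-1,-1),(3,50,.01))[0,0]
print("lip top corner",q,zl(q,0,-.13))
for p in((460.4,190.3),(461,190.6)):print("tip",p,zl(p,.03,-.14),zl(p,.036,-.1414))
S=cam("side");print("side proj lip corners",proj(S,np.array([pos(0,.13,.282),pos(0,-.13,.282)])),"tip",proj(S,pos(.03,-.14,.274)))
gs=cv2.imread("pics/s3.png",0)
```

```text
lip top corner [454.8 204.8] (np.float64(0.27827728236600124), np.float64(0.0007968836538261661))
tip (460.4, 190.3) (np.float64(0.28689487793548374), np.float64(0.0026281185770667876)) (np.float64(0.27352258409712876), np.float64(-0.0009578354765076577))
tip (461, 190.6) (np.float64(0.2885400377715157), np.float64(0.001344953752532286)) (np.float64(0.27522805563750274), np.float64(-0.00225976671151238))
side proj lip corners [[320.1507 181.1962]
 [360.1535 297.1349]] tip [[376.3637 298.3701]]
```

Run:
```python
from h import *
import json
ctrl.move_l(list(pos(.025,.05,.21)),vel=.06)
ctrl.move_l(list(pos(-.05,.05,.15)),vel=.12)
ctrl.sleep(.2);T=wpose();I=ctrl.read_camera("wrist");cv2.imwrite("pics/w4.png",I)
json.dump(T.tolist(),open("w4.json","w"));c=cam("wrist",T);print(T[:3,3],c[2][:3,3],ctrl.current_contact_force(),ctrl.current_t())
t=proj(c,[0.5914,-.1916,.274])[0];l=proj(c,pos(0,-.13,.282))[0];print(t,l)
x0,y0=int(t[0])-60,max(0,int(t[1])-40);print(x0,y0)
cv2.imwrite("pics/c4.png",cv2.resize(I[y0:y0+90,x0:x0+110],None,fx=6,fy=6,interpolation=2))
```

```text
[0.5161 0.0053 0.1507] [0.3912 0.06   0.276 ] [0.1196 0.3785 0.3963] 16.0083
[508.4704  -3.5216] [547.6418 -17.1045]
448 0
```

View pics/c4.png

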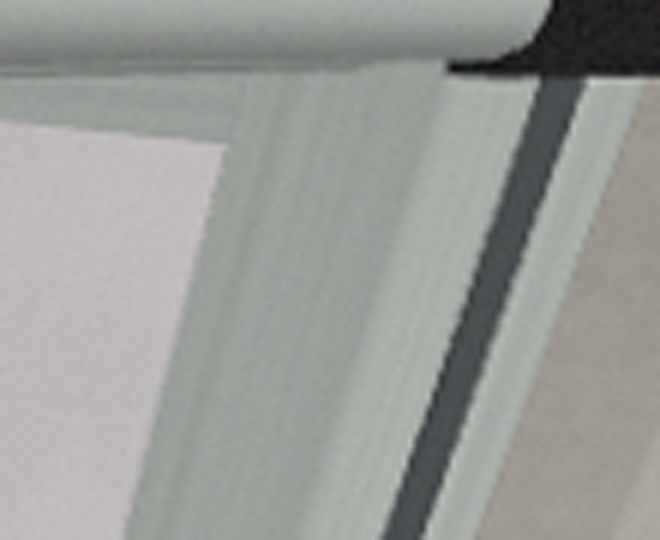

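Run:
```python
from h import *
import json
T=np.array(json.load(open("w4.json")));c=cam("wrist",T)
def onplane(px,gx):
    o,v=ray(c,px);s=(gx-(o-M)@X)/(v@X);x=o+s*v;d=x-M;return np.array([d@X,d@Y,x[2]])
f=lambda x,y:((x+.5)/6-.5+448,(y+.5)/6-.5)
for p in((100,70),(300,66),(470,60)):print("lip under",onplane(f(*p),0),onplane(f(*p),.05))
for p in((450,70),(520,74),(600,74)):print("ptr under",onplane(f(*p),.026),onplane(f(*p),.036))
g=cv2.imread("pics/w4.png",0)
for col in(470,500,515,520,526,532,538,545,552,560):print(col,g[0:22,col])
```

```text
lip under [-0.     -0.0658  0.2665] [ 0.05   -0.1113  0.2639]
lip under [-0.     -0.0931  0.2666] [ 0.05   -0.1463  0.264 ]
lip under [-0.     -0.1181  0.267 ] [ 0.05   -0.1784  0.2644]
ptr under [ 0.026  -0.1465  0.2646] [ 0.036  -0.1584  0.264 ]
ptr under [ 0.026  -0.1592  0.264 ] [ 0.036  -0.1718  0.2634]
ptr under [ 0.026  -0.1741  0.2639] [ 0.036  -0.1873  0.2633]
470 [168 164 159 154 151 144 137 131 124 118 130 123 142 155 155 153 153 153
 156 155 155 155]
500 [168 165 161 154 149 145 137 130 126 120 124 127 149 157 158 157 157 157
 158 157 154 154]
515 [166 166 159 156 148 142 137 130 123 127 147 157 157 155 155 154 156 154
 153 152 154 154]
520 [170 165 159 155 150 141 134 129 121 125 144 156 153 154 152 152 153 154
 156 159 162 165]
526 [168 165 162 156 150 141 135 128 126 111  61  25  93 155 174 173 169 172
 169 171 171 169]
532 [170 164 158 155 146 142 134 130 116  32  32  27  63 133 174 171 170 171
 174 173 169 171]
538 [170 158 145 110  44  26  33  34  32  33  33  32  35  64  71  76  74  76
  76  78  77  78]
545 [ 33  35  29  31  38  41  30  32  35  35  32  33  57 120 120 161 177 177
 172 173 171 168]
552 [ 36  31  31  35  34  34  34  34  32  34  31  23  59 178 172 170 169 169
 169 167 165 158]
560 [ 29  30  30  33  33  35  36  34  32  32  31  26  55 158 151 150 148 149
 150 151 151 153]
```

Run:
```python
from h import *
for gx,gy in((-.12,.12),(-.1,.1),(-.08,.08)):
    try: ctrl.move_l(list(pos(gx,gy,.2)),vel=.12);print("ok",gx);break
    except ctrl.MotionError as e: print(e)
ctrl.sleep(.3);print(ctrl.current_t(),ctrl.current_contact_force());print(ctrl.sign_off())
```

```text
ok -0.12
17.3833 [ 0.2744 -0.2315  0.2731]
the job is handed in; nothing more can be done
None
```

The job is handed in at 17.4 s. The window stands with the lip's mid-height at about 0.274 m, level with the pointer tip to about 1–2 mm by the wrist-camera measurements. It was pushed only from beneath, the hand is withdrawn, and the arm's path kept clear of the other things on the bench.

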